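# Clamp a chassis beam in the drilling fixture

## Robot

A 7-joint arm with a two-finger parallel gripper is mounted at the origin on the work surface. World frame = base frame: x ahead of the robot, y to its left, z up, the work surface at z = 0. Lengths are in m, angles in rad, forces in N, time in s.
With the tool pointing down it reaches from about 0.35 to 0.9 m from the base axis. Payload 8.1 kg.
Tool frame: the origin (TCP) lies on the centre line of the jaws, within the pads' length; the fingertips stand 19 mm ahead of it and the grasp point (between the pads) is the TCP; z points along the fingers, y is the direction in which the jaws open and shut (so a half turn about z gives the same grasp; the last joint's range is limited). The gripper opens to 92 mm and grips with 3 to 60 N. Pads are 19 mm wide; open, the fingers measure 130 mm over their backs; the gripper's body (75 mm by 190 mm) begins 47 mm behind the grasp point.
Start: joints at [1.192, 0.434, 0.025, 1.573, -0.012, 1.134, -0.075], TCP at [0.17, -0.601, 0.246] pointing down, gripper open.
Joint ranges: [-2.62, 2.62], [-0.44, 2.09], [-1.27, 1.32], [0.08, 2.57], [-1.32, 4.46], [0.12, 2], [-2.74, 2.74]. Speed limits (rad/s): [2.22, 2.22, 3.01, 3.01, 3.14, 3.14, 3.14].

## Interface

Orientations are given as a rotation vector (axis times angle).
In Python, from cell import monitor, imaging, workorder, outline_of gives the robot as it stands.
- The arm moves only by the tool move_arm, never from a script. Its argument "series" is a list of rows, each a list of 6 numbers: the shift along the world's x, y, z in cm, then the turn, a rotation vector about the world's x, y, z in degrees. A call has 1 to 8 rows; each row shifts and turns the commanded pose from where the row before left it; what a row does not reach is not made up. A row lasts 1/10 s, in which the tool goes at most 50 mm and 8.59 degrees, less where a joint would pass 70% of its speed; a pose out of reach is approached as far as the arm can. A call with a gripper value outside its range is refused whole. "grip" is the opening, from 0 (shut) to 1 (fully open), set as the call begins (left out, the last holds). The fingers move at their own pace and stop on an object; "force" is the grip in N (left out, the last holds). Time passes only in rows, so rows that do not move let the fingers close. It gives the time, the measured TCP pose, the force and the opening at its end, in the units of the state.
- monitor.observe(): the state, without advancing time (a new reading comes with each control period).
- imaging.get_image(name): name is "scene" or "top"; returns a dict with "color" (384x512x3 uint8, red, green, blue), "fx", "fy", "cx", "cy" (pixels), "rvec" (rotation vector, rad) and "tvec" (3), from world to camera coordinates, as OpenCV has them. Camera axes: x right, y down, z forward; pixel columns grow to the right and rows downward; lengths in m; the calibration is good to about 2 mm. A picture is of the moment at which its call begins. There is no depth.
- workorder.sign_off(): hands the job in, once; it reports no verdict.
Trained networks look in the newest picture that a camera, given by its name, has taken for a name from the list of things; names that differ only in an ending like _2 or _b are one class to them, and where a whole thing is asked for, a point or a joint stands for the part that bears it (a point fixed in the world has none). Each returns a list of dicts, best first, with "p" (0 to 1); they miss things now and then, are a little off and sometimes report something else, mostly with a low value. They report only what shows in the picture. A call takes as long as a camera call. They do not tell look-alikes from the thing itself.
- outline_of(camera, thing): "mask" (384x512 bool, what is visible of it) and "rect" ([left, top, width, height] in pixels, round what is visible of it).
The state is a dict: "clock": time; "joints": joint angles; "dq": joint speeds; "joint_efforts": joint torques, N m; "position": TCP position; "ee_rot": TCP orientation; "force": force on the tool from outside, world axes, zero at the start; "ft_torque": the same for the moment, N m; "width": opening from 0.0 (shut) to 1.0 (fully open).
Only numpy, scipy, OpenCV 4.12 (cv2) and the standard library are available. Lean on these libraries where they do the work, as an engineer would, in place of code of your own. Each camera call takes 0.05 s, during which the arm holds its last target. There are 200 camera calls.

## Task

Slide the perforated aluminium beam along its channel in the clamping fixture until it is fully home against the end stop, pushing gently. Then swing the clamp's cam lever down until it snaps past centre and lies firmly closed, without leaning hard on it, let go, and leave everything else on the bench where it is.

Things in the scene. Friction and masses are not known exactly. Their poses are not given: they have to be found in the camera images.
- fixture: Fixed clamping fixture. Aluminium base plate 150 (x) by 370 (y) by 12 mm; origin on the bench straight below the clamp's pivot; the plate reaches from y -190 to +180. A channel runs along its y axis at x = 0: two steel rails, inner faces at x -20.5 and +20.5, 10 mm wide, tops 26 mm above the bench, from y -145 to +65.
- channel_end (a point): Middle of the channel on the plate's top (12 mm above the bench), at the rails' +y ends (fixture y +65). Beyond it a steel end stop, 62 mm wide, top 48 mm above the bench, is bolted across the channel. It is re-set from job to job: its face lies 5 to 65 mm further to +y than this point and its place is not reported, so find it by feel or by eye.
- beam: Loose perforated aluminium box beam with closed ends, 38 (x) by 200 (y) by 38 mm (z), 0.28 to 0.46 kg, lying on the plate in the channel (1.5 mm play each side) under the bridge, its +y end 25 to 110 mm short of the end stop. Origin: centre of its underside; its axes are nearly the fixture's. It slides towards the fixture's +y with 2 to 6 N.
- stop_pin (a joint): Soft spring-loaded part-present pin, 8 mm thick, standing 6 mm out of the end stop's face at the height of the beam's middle: 0 = fully out, 0.006 m = pressed flush by a beam that is fully home. It pushes back with only about 0.4 N, so it is hardly felt; the stop block behind it is rigid.
- pivot (a point): Axis of the clamp's cam lever, 114 mm above the bench, at fixture x = y = 0. The axis runs along the fixture's y; the lever swings in the fixture's x-z plane. It sits on a steel bridge over the channel (x -45 to +45, y -18 to +18, top 90 mm above the bench, fork cheeks to 122 mm).
- handle_tip (a point): End of the lever's handle, on its centre line, 125 mm from the pivot. The handle is a steel neck 16 mm wide and 12 mm thick up to 62 mm from the pivot, then a round black grip 20 mm thick. Open, it points steeply up, leaning to the fixture's -x; it closes by swinging over to -x and down until it points about level to -x.
- handle: The same handle as a body; its origin is on the pivot. It is set on the cam's toothing (and stays so) up to 0.20 rad up or down from job to job: open it points 1.11 to 1.51 rad above level, and closed it ends anywhere from 0.11 rad above to 0.29 rad below level.
- clamp_cam (a joint): Cam angle: 0 = open, as it starts; grows as the handle goes down; centre at 1.15, closed on a rigid stop at 1.40. It stays where it is left before centre only up to about 0.6; then the foot bears on the beam and the handle needs up to about 9 N, 105 mm from the pivot; past centre it snaps shut by itself and stays.
- wheel: Bystander: white robot wheel, 100 mm across, 40 mm high, lying flat. Origin: centre of its underside.
- motor: Bystander: dark gear motor, 44 mm thick, about 120 mm long, lying. Origin: under its middle.
- bracket: Bystander: aluminium angle bracket 60 by 50 by 45 mm. Origin: underside.
- wrench: Bystander: steel wrench lying on the bench.
- screwdriver: Bystander: screwdriver lying on the bench.
- collar: Bystander: steel shaft collar, 32 mm across, 12 mm high, lying on the fixture's plate at its -x side. Origin: centre of its underside.
- spacer: Bystander: black spacer, 18 mm across, 22 mm tall, standing on the fixture's plate at its +x side. Origin: centre of its underside.
Mind the look-alikes: they are no part of the job. Leave any red look-alike of the beam alone.

How it is judged:
By the outcome, as a careful person would: the job done as asked, in the order asked, and still so for the second after the job is handed in, with the robot touching nothing.
It also fails if it takes over 64 s, if anything falls off the work surface, if the arm or the gripper's body presses on something with over 40 N, if the wrist force passes 120 N, or if a joint passes its speed limit or range.

## Working session

There is one attempt and no reset: what is moved stays moved. The work goes in short steps, Python scripts to look and compute and a tool call to move; the robot and the scene stay as the last step left them, time stands still between calls to the robot, and variables do not carry over. Pictures are saved under pics/ and viewed, about 8 in all and at most 12, crops included, and the job is handed in when it is done.

Besides the shell and the picture viewer there is one more tool, called after "Call:" as name(argument=value, ...) on one line, values as JSON. move_arm: Moves the arm, as the interface text tells. Its arguments: {"type":"object","properties":{"series":{"type":"array"},"grip":{"type":"number"},"force":{"type":"number"}},"required":["series"]}

```bash
mkdir -p pics; ls
cat > h.py <<'E'
import numpy as np, cv2
from cell import monitor, imaging, workorder, outline_of
def cam(n):
    im=imaging.get_image(n); R=cv2.Rodrigues(np.array(im['rvec'],float))[0]; t=np.array(im['tvec'],float)
    K=np.array([[im['fx'],0,im['cx']],[0,im['fy'],im['cy']],[0,0,1]],float)
    return np.array(im['color']),K,R,t
def back(u,v,z,K,R,t):
    d=R.T@np.linalg.inv(K)@np.array([u,v,1.]); c=-R.T@t
    return c+d*(z-c[2])/d[2]
def proj(p,K,R,t):
    q=K@(R@np.array(p,float)+t); return q[:2]/q[2]
def save(n,a): cv2.imwrite('pics/'+n,cv2.cvtColor(a,cv2.COLOR_RGB2BGR))
E
python3 - <<'E'
from h import *
s=monitor.observe(); print({k:np.round(v,3).tolist() for k,v in s.items()})
C={}
for n in('scene','top'):
    a,K,R,t=cam(n); save(n+'0.png',a); C[n]=(K,R,t); print(n,'campos',np.round(-R.T@t,3),'fx',K[0,0])
    for th in('fixture','beam','handle','stop_pin','wheel','motor','bracket','wrench','screwdriver','collar','spacer'):
        for o in outline_of(n,th)[:2]:
            m=np.argwhere(o['mask']); c=m.mean(0)[::-1] if len(m) else [0,0]
            print(n,th,round(o['p'],2),o['rect'],np.round(c),np.round(back(*c,0.02,K,R,t)[:2],3))
E
```

```text
pics
{'clock': 0.0, 'joints': [1.192, 0.435, 0.025, 1.574, -0.012, 1.134, -0.075], 'dq': [-0.0, 0.0, 0.001, -0.002, 0.001, 0.001, 0.001], 'joint_efforts': [-0.0, -66.785, 0.986, -31.446, -0.06, 0.043, 0.0], 'position': [0.17, -0.601, 0.245], 'ee_rot': [-3.11, -0.432, 0.001], 'force': [0.306, 0.588, -0.91], 'ft_torque': [0.027, -0.012, -0.019], 'width': 0.998}
scene campos [ 1.048 -0.3    0.992] fx 389.47761242397974
scene fixture 0.69 [194.2, 174.5, 137.3, 102.0] [261. 235.] [ 0.56  -0.021]
scene beam 0.97 [208.9, 219.9, 68.4, 36.1] [235. 237.] [ 0.535 -0.09 ]
scene beam 0.87 [379.9, 233.4, 22.6, 78.6] [390. 271.] [0.812 0.241]
scene handle 0.71 [260.2, 174.9, 10.3, 36.1] [262. 193.] [0.429 0.051]
scene stop_pin 0.19 [256.7, 172.3, 13.5, 46.7] [263. 197.] [0.445 0.045]
scene wheel 0.6 [362.0, 182.9, 38.6, 32.7] [379. 197.] [0.602 0.367]
scene wheel 0.15 [257.6, 177.8, 9.7, 32.1] [262. 192.] [0.428 0.052]
scene motor 0.87 [117.8, 307.7, 26.4, 47.0] [130. 327.] [ 0.65 -0.43]
scene bracket 0.49 [343.8, 152.2, 21.1, 15.6] [352. 159.] [0.436 0.383]
scene wrench 0.68 [99.5, 228.2, 56.0, 20
[... 520 characters left out ...]
andle 0.49 [254.9, 164.3, 6.6, 10.4] [259. 171.] [ 0.557 -0.01 ]
top wheel 0.7 [122.4, 142.8, 34.5, 28.4] [139. 157.] [0.594 0.367]
top wheel 0.66 [255.1, 166.7, 7.7, 8.7] [259. 170.] [ 0.558 -0.01 ]
top motor 0.98 [380.9, 128.0, 26.5, 33.4] [393. 145.] [ 0.648 -0.431]
top bracket 0.77 [112.7, 200.8, 28.9, 22.8] [129. 212.] [0.421 0.389]
top wrench 0.61 [351.4, 210.9, 48.3, 38.9] [375. 229.] [ 0.381 -0.369]
top wrench 0.59 [198.0, 142.9, 125.3, 62.9] [259. 175.] [ 0.544 -0.011]
top screwdriver 0.56 [353.7, 211.4, 50.7, 38.6] [377. 230.] [ 0.379 -0.375]
top screwdriver 0.54 [159.3, 222.6, 40.6, 59.9] [184. 243.] [0.329 0.215]
top collar 0.59 [223.5, 181.0, 12.1, 9.4] [232. 186.] [0.506 0.072]
```

Run:
```python
from h import *
a=cv2.imread('pics/scene0.png')[140:300,175:355]; b=cv2.imread('pics/top0.png')[130:220,180:340]
cv2.imwrite('pics/sc1.png',cv2.resize(a,None,fx=3.7,fy=3.7,interpolation=cv2.INTER_CUBIC))
cv2.imwrite('pics/tp1.png',cv2.resize(b,None,fx=5,fy=5,interpolation=cv2.INTER_CUBIC))
```

```text
(no output)
```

View pics/sc1.png

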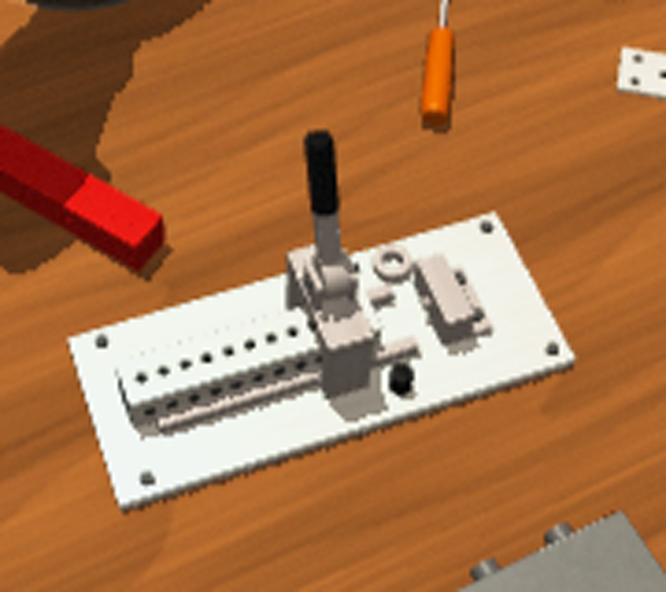

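View pics/tp1.png

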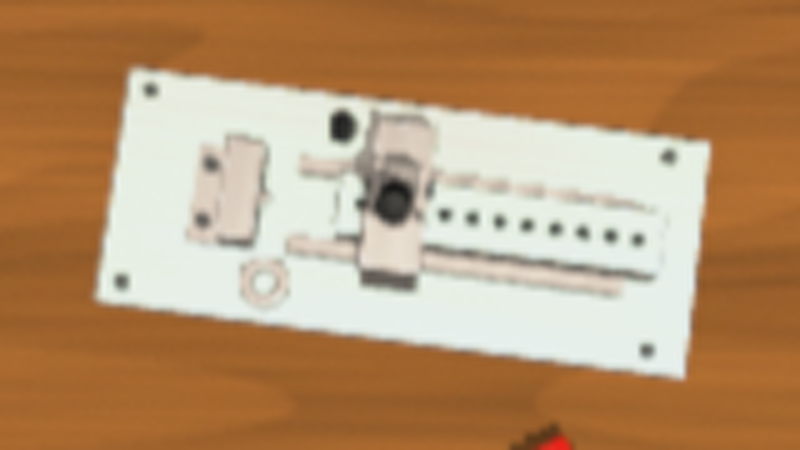

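View pics/scene0.png

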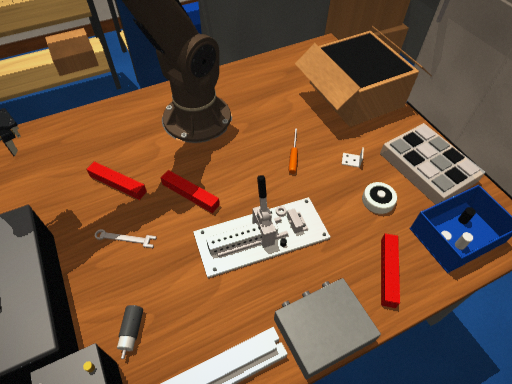

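Three views so far. The real beam is the aluminium one in the channel (scene px ~(235,237)). The red bars at (115,180), (190,190) and (390,270) are look-alikes. Next is the fixture pose.

Run:
```python
from h import *
from scipy.optimize import least_squares
CA={n:cam(n) for n in('top','scene')}
def inv(n,pts,o,s): return [(p[0]/s+o[0],p[1]/s+o[1]) for p in pts]
T=inv('top',[(130,67),(710,142),(685,378),(97,300)],(180,130),5)
S=inv('scene',[(575,362),(122,508),(68,340),(495,212)],(175,140),3.7)
loc=[(75,180),(75,-190),(-75,-190),(-75,180)]
def W(p,l,z): 
    c,s=np.cos(p[2]),np.sin(p[2]); return [p[0]+c*l[0]-s*l[1],p[1]+s*l[0]+c*l[1],z]
def res(p,sets):
    r=[]
    for n,P in sets:
        for l,q in zip(loc,P): r+=list(proj(W(p,np.array(l)/1000,.012),*CA[n][1:])-q)
    return np.array(r)
for sets in([('top',T)],[('scene',S)],[('top',T),('scene',S)]):
    f=least_squares(res,[.55,0,0],args=(sets,)); print(np.round(f.x,4),np.abs(f.fun).max())
p=f.x; np.save('fx.npy',p)
def toF(w): 
    d=w[:2]-p[:2];c,s=np.cos(p[2]),np.sin(p[2]); return np.round([(c*d[0]+s*d[1])*1000,(-s*d[0]+c*d[1])*1000],1)
for nm,q,z in(('beam -y top mid',(660,240),.05),('beam +y top',(338,212),.05),('stop face top',(268,185),.048),('rail+y',(288,243),.026),('rail+y b',(302,163),.026)):
    u=inv('top',[q],(180,130),5)[0]; print('top',nm,toF(back(*u,z,*CA['top'][1:])))
for nm,q,z in(('beam -y top corner far',(118,370),.05),('beam -y near corner',(133,410),.05),('stop top near',(450,325),.048),('stop top far',(415,262),.048)):
    u=inv('s',[q],(175,140),3.7)[0]; print('scene',nm,toF(back(*u,z,*CA['scene'][1:])))
# handle tip: triangulate angle
tp=inv('t',[(394,200)],(180,130),5)[0]; sc=inv('s',[(319,133)],(175,140),3.7)[0]
for a in np.arange(1.1,1.52,.1):
    w=W(p,(-.125*np.cos(a),0),.114+.125*np.sin(a)); print(round(a,2),proj(w,*CA['top'][1:])-tp,proj(w,*CA['scene'][1:])-sc)
```

```text
[ 0.5484 -0.0125 -0.1148] 0.3104183124953579
[ 0.5569 -0.0101 -0.113 ] 0.6881584423796312
[ 0.5527 -0.011  -0.1138] 1.6829860422360525
top beam -y top mid [  -2.8 -163. ]
top beam +y top [-11.   33.9]
top stop face top [ 0.4 78.8]
top rail+y [-30.1  63. ]
top rail+y b [21.2 61.2]
scene beam -y top corner far [ -10.2 -160.9]
scene beam -y near corner [  25.5 -159.7]
scene stop top near [35.4 88.4]
scene stop top far [-26.6  85.6]
1.1 [-1.64746611  8.7644313 ] [-4.04405599 -3.74630509]
1.2 [-1.07813984  4.22247404] [-2.42821605 -1.70778699]
1.3 [-0.48824285 -0.42870131] [-0.72612354  0.80144563]
1.4 [ 0.11459371 -5.12864844] [1.04366742 3.76449149]
1.5 [ 0.72247662 -9.81571925] [2.86051042 7.15638767]
```

Call:
move_arm(series=[[2.25,2.47,0,0,0,4.23],[2.25,2.47,0,0,0,4.23],[2.25,2.47,0,0,0,4.23],[2.25,2.47,0,0,0,4.23],[2.25,2.47,0,0,0,4.23],[2.25,2.47,0,0,0,4.23],[2.25,2.47,0,0,0,4.23],[2.25,2.47,0,0,0,4.23]], grip=0)

```text
clock: 2.1
position: [0.351, -0.4028, 0.246]
ee_rot: [2.849, 1.323, 0.0]
force: [0.3, -0.6, -0.0]
width: 0.35
```

Call:
move_arm(series=[[2.25,2.47,0,0,0,4.23],[2.25,2.47,0,0,0,4.23],[2.25,2.47,0,0,0,4.23],[2.25,2.47,0,0,0,4.23],[2.25,2.47,0,0,0,4.23],[2.25,2.47,0,0,0,4.23],[2.25,2.47,0,0,0,4.23],[2.25,2.47,0,0,0,4.23]])

```text
clock: 2.9
position: [0.531, -0.2052, 0.2459]
ee_rot: [2.341, 2.095, 0.0]
force: [-0.8, -0.4, -0.3]
width: 0.004
```

Call:
move_arm(series=[[0,0,-3,0,0,0],[0,0,-3,0,0,0],[0,0,-3,0,0,0],[0,0,-3,0,0,0],[0,0,-3,0,0,0],[0,0,0,0,0,0],[0,0,0,0,0,0]])

```text
clock: 3.6
position: [0.5302, -0.2062, 0.0961]
ee_rot: [-2.344, -2.091, 0.0]
force: [0.7, -0.6, 0.2]
width: 0.005
```

Run:
```python
from h import *
s=monitor.observe(); print({k:np.round(s[k],3).tolist() for k in('clock','joints','position','ee_rot','force','width')})
print(cv2.Rodrigues(np.array(s['ee_rot']))[0].round(3))
a,K,R,t=cam('scene'); b,K2,R2,t2=cam('top')
print(proj(s['position'],K,R,t),proj(s['position'],K2,R2,t2))
a=cv2.resize(a[170:290,160:340],None,fx=3,fy=3,interpolation=cv2.INTER_CUBIC); b=cv2.resize(b[120:220,180:360],None,fx=3,fy=3,interpolation=cv2.INTER_CUBIC)
save('c1.png',np.vstack([a,b])[:, :])
```

```text
{'clock': 3.6, 'joints': [0.537, 0.542, -0.363, 1.85, 0.259, 0.797, -0.075], 'position': [0.53, -0.206, 0.096], 'ee_rot': [-2.344, -2.091, 0.0], 'force': [0.69, -0.592, 0.157], 'width': 0.005}
[[ 0.114  0.994 -0.001]
 [ 0.994 -0.114  0.   ]
 [ 0.    -0.001 -1.   ]]
[193.40011385 238.47403387] [325.40158855 175.93540251]
```

```bash
python3 -c "
import cv2;a=cv2.imread('pics/c1.png');cv2.imwrite('pics/c1b.png',a[:590])"
```

```text
(no output)
```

View pics/c1b.png

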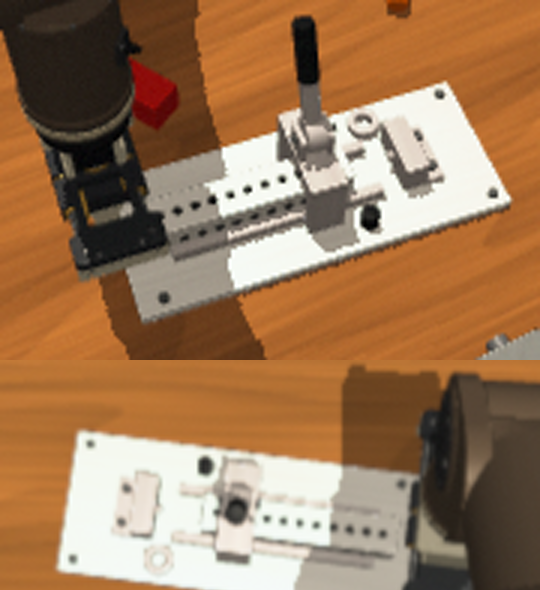

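Call:
move_arm(series=[[0,0,-2.2,0,0,0],[0,0,-2.2,0,0,0],[0,0,0,0,0,0],[0.05,0.4,0,0,0,0],[0.05,0.4,0,0,0,0],[0.05,0.4,0,0,0,0],[0.03,0.3,0,0,0,0],[0.02,0.2,0,0,0,0]])

```text
clock: 4.5
position: [0.5325, -0.1887, 0.0522]
ee_rot: [2.343, 2.092, 0.001]
force: [0.1, -0.4, -0.0]
width: 0.002
```

Call:
move_arm(series=[[0.023,0.2,0,0,0,0],[0.023,0.2,0,0,0,0],[0.023,0.2,0,0,0,0],[0.023,0.2,0,0,0,0],[0.023,0.2,0,0,0,0]])

```text
clock: 5.0
position: [0.5332, -0.1797, 0.0517]
ee_rot: [2.345, 2.09, -0.001]
force: [-0.8, -2.1, 0.9]
width: 0.006
```

Call:
move_arm(series=[[0.023,0.2,0,0,0,0],[0.023,0.2,0,0,0,0],[0.023,0.2,0,0,0,0],[0.023,0.2,0,0,0,0],[0.023,0.2,0,0,0,0]])

```text
clock: 5.5
position: [0.5345, -0.169, 0.0517]
ee_rot: [2.344, 2.092, -0.0]
force: [-0.4, -2.6, 0.2]
width: 0.007
```

Call:
move_arm(series=[[0.023,0.2,0,0,0,0],[0.023,0.2,0,0,0,0],[0.023,0.2,0,0,0,0],[0.023,0.2,0,0,0,0],[0.023,0.2,0,0,0,0]])

```text
clock: 6.0
position: [0.5356, -0.1591, 0.0517]
ee_rot: [2.344, 2.091, -0.0]
force: [-1.0, -2.2, 0.6]
width: 0.006
```

Call:
move_arm(series=[[0.023,0.2,0,0,0,0],[0.023,0.2,0,0,0,0],[0.018,0.15,0,0,0,0],[0.018,0.15,0,0,0,0]])

```text
clock: 6.4
position: [0.5364, -0.1521, 0.0517]
ee_rot: [-2.344, -2.091, 0.0]
force: [-0.1, -2.5, -0.0]
width: 0.008
```

Call:
move_arm(series=[[0.018,0.15,0,0,0,0],[0.018,0.15,0,0,0,0],[0.018,0.15,0,0,0,0]])

```text
clock: 6.7
position: [0.537, -0.1476, 0.0517]
ee_rot: [2.344, 2.091, 0.0]
force: [-0.2, -2.5, -0.2]
width: 0.006
```

Call:
move_arm(series=[[0.012,0.1,0,0,0,0],[0.012,0.1,0,0,0,0],[0.012,0.1,0,0,0,0]])

```text
clock: 7.0
position: [0.5373, -0.1446, 0.0517]
ee_rot: [2.344, 2.091, -0.0]
force: [0.0, -3.7, 0.7]
width: 0.004
```

Call:
move_arm(series=[[0.012,0.1,0,0,0,0],[0.012,0.1,0,0,0,0]])

```text
clock: 7.2
position: [0.5376, -0.1426, 0.0517]
ee_rot: [2.344, 2.091, -0.0]
force: [-0.4, -2.6, 0.7]
width: 0.004
```

Call:
move_arm(series=[[0.012,0.1,0,0,0,0],[0.012,0.1,0,0,0,0]])

```text
clock: 7.4
position: [0.5378, -0.1407, 0.0517]
ee_rot: [2.344, 2.091, -0.0]
force: [0.1, -3.6, 0.3]
width: 0.003
```

Call:
move_arm(series=[[0.012,0.1,0,0,0,0],[0.012,0.1,0,0,0,0]])

```text
clock: 7.6
position: [0.5381, -0.1387, 0.0518]
ee_rot: [2.344, 2.091, -0.0]
force: [0.3, -3.2, 0.0]
width: 0.007
```

Call:
move_arm(series=[[0.012,0.1,0,0,0,0],[0.012,0.1,0,0,0,0]])

```text
clock: 7.8
position: [0.5383, -0.1366, 0.0517]
ee_rot: [2.344, 2.091, -0.0]
force: [-0.6, -2.4, 1.1]
width: 0.006
```

Call:
move_arm(series=[[0.012,0.1,0,0,0,0]])

```text
clock: 7.9
position: [0.5383, -0.1362, 0.0517]
ee_rot: [2.344, 2.091, -0.001]
force: [-1.0, -6.6, -0.1]
width: 0.002
```

Call:
move_arm(series=[[0.012,0.1,0,0,0,0]])

```text
clock: 8.0
position: [0.5384, -0.1361, 0.0518]
ee_rot: [2.344, 2.09, -0.002]
force: [-0.9, -10.0, 0.9]
width: 0.001
```

Contact with the stop is firm at 10 N, after about 46 mm of travel, which matches the measured gap. I'll retreat, lift and check.

Call:
move_arm(series=[[-0.06,-0.5,0,0,0,0],[-0.17,-1.5,0,0,0,0],[-0.17,-1.5,0,0,0,0],[0,0,4,0,0,-7.5],[0,0,4,0,0,-7.5],[0,0,4,0,0,-7.5],[0,0,4,0,0,-7.5],[0,0,4,0,0,-7.5]])

```text
clock: 8.8
position: [0.534, -0.1708, 0.2535]
ee_rot: [-2.896, -1.218, -0.001]
force: [0.1, -0.2, -0.2]
width: 0.005
```

Call:
move_arm(series=[[0,0,4.8,0,0,-7.5],[0,0,0,0,0,-7.5],[0,0,0,0,0,-7.5],[0,0,0,0,0,-7.5],[0,0,0,0,0,-7.5],[0,0,0,0,0,-7.5],[0,0,0,0,0,-7.5],[0,0,0,0,0,0]])

```text
clock: 9.6
position: [0.5342, -0.1707, 0.2996]
ee_rot: [3.136, -0.184, -0.0]
force: [0.9, 0.4, 0.1]
width: 0.005
```

Run:
```python
from h import *
s=monitor.observe(); print({k:np.round(s[k],3).tolist() for k in('clock','joints','position','ee_rot','force','width')})
a,K,R,t=cam('scene'); b,*_=cam('top')
a=cv2.resize(a[170:280,190:340],None,fx=5,fy=5,interpolation=cv2.INTER_CUBIC); save('c2.png',a)
```

```text
{'clock': 9.6, 'joints': [0.266, 0.294, -0.068, 1.647, 0.021, 1.202, -1.495], 'position': [0.534, -0.171, 0.3], 'ee_rot': [3.136, -0.184, -0.0], 'force': [0.888, 0.367, 0.052], 'width': 0.005}
```

View pics/c2.png

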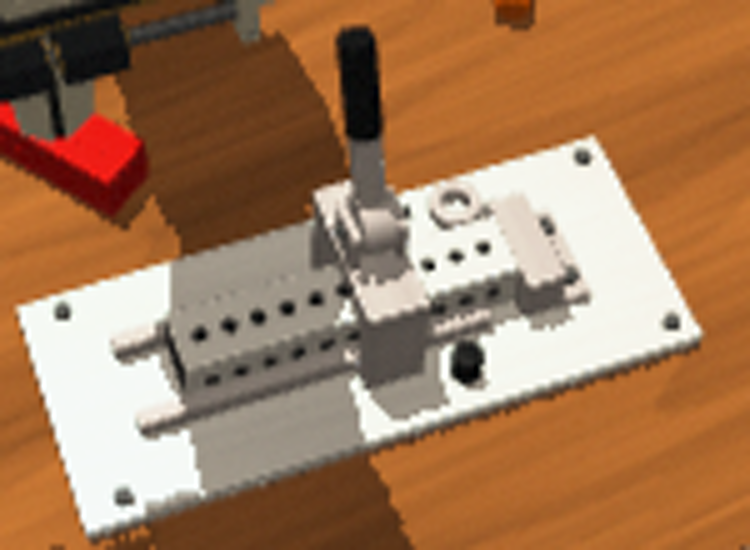

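The beam's +y end meets the stop face at (520,265) in the crop. The collar (455,203) and spacer (467,362) haven't moved. Next is the lever, from its +x side.

Call:
move_arm(series=[[2.1,0,0,0,0,0],[2.1,3.9,0,0,0,0],[0,3.9,0,0,0,0],[0,3.9,0,0,0,0],[0,4.0,0,0,0,0],[0,0,-3,0,0,0],[0,0,-3,0,0,0],[0,0,-2.6,0,0,0]])

```text
clock: 10.5
position: [0.5763, -0.0127, 0.2125]
ee_rot: [-3.137, 0.172, 0.0]
force: [-0.4, 0.0, -0.6]
width: 0.002
```

Call:
move_arm(series=[[-0.4,0.05,0,0,0,0],[-0.4,0.05,0,0,0,0],[-0.3,0.03,0,0,0,0],[-0.3,0.03,0,0,0,0]])

```text
clock: 10.9
position: [0.5631, -0.0111, 0.2154]
ee_rot: [-3.136, 0.178, -0.004]
force: [-0.7, 0.1, -0.2]
width: 0.003
```

Run:
```python
from h import *
s=monitor.observe(); print({k:np.round(s[k],3).tolist() for k in('clock','joints','position','ee_rot','force','width')})
a,K,R,t=cam('scene'); print(proj(s['position'],K,R,t))
a=cv2.resize(a[150:260,190:340],None,fx=5,fy=5,interpolation=cv2.INTER_CUBIC); save('c3.png',a)
```

```text
{'clock': 10.9, 'joints': [0.027, 0.368, -0.136, 1.76, 0.058, 1.015, -1.815], 'position': [0.563, -0.011, 0.215], 'ee_rot': [-3.136, 0.178, -0.004], 'force': [-0.664, 0.111, -0.196], 'width': 0.003}
[266.91062321 194.57246198]
```

View pics/c3.png

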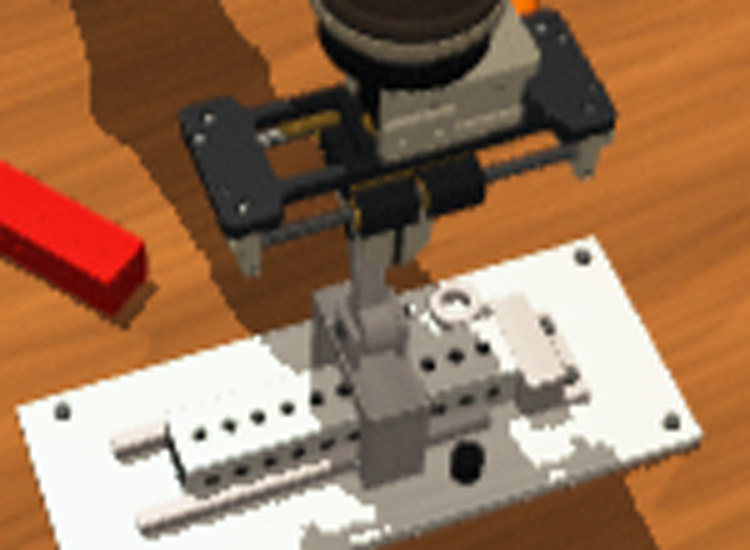

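Call:
move_arm(series=[[-0.3,-0.2,1,0,0,0],[-0.3,-0.2,1,0,0,0],[-0.3,0.03,0,0,0,0],[-0.3,0.03,0,0,0,0]])

```text
clock: 11.35
position: [0.5506, -0.0146, 0.2344]
ee_rot: [-3.136, 0.179, -0.002]
force: [-0.5, 0.5, -0.1]
width: 0.004
```

Call:
move_arm(series=[[-0.3,0.03,0,0,0,0],[-0.3,0.03,0,0,0,0],[-0.2,0.02,0,0,0,0]])

```text
clock: 11.65
position: [0.5421, -0.0136, 0.2335]
ee_rot: [3.136, -0.179, -0.001]
force: [0.3, -1.3, 0.3]
width: 0.005
```

Call:
move_arm(series=[[-0.3,0.03,0,0,0,0],[-0.3,0.03,0,0,0,0],[-0.3,0.03,-0.05,0,0,0]])

```text
clock: 11.95
position: [0.5333, -0.0127, 0.2332]
ee_rot: [3.137, -0.179, 0.0]
force: [0.9, -0.5, -1.1]
width: 0.007
```

Call:
move_arm(series=[[-0.76,0.09,-0.24,0,0,0],[-0.76,0.09,-0.32,0,0,0],[-0.73,0.08,-0.38,0,0,0]])

```text
clock: 12.25
position: [0.5102, -0.0101, 0.2235]
ee_rot: [3.136, -0.179, -0.0]
force: [0.0, -0.1, 1.0]
width: 0.003
```

Call:
move_arm(series=[[-0.7,0.08,-0.43,0,0,0],[-0.66,0.08,-0.49,0,0,0]])

```text
clock: 12.45
position: [0.4967, -0.0085, 0.2143]
ee_rot: [3.136, -0.179, -0.0]
force: [0.4, -0.4, 0.5]
width: -0.0
```

Run:
```python
from h import *
s=monitor.observe(); print({k:np.round(s[k],3).tolist() for k in('clock','joints','position','ee_rot','force','width')})
a,K,R,t=cam('scene'); print(proj(s['position'],K,R,t))
a=cv2.resize(a[150:260,190:340],None,fx=5,fy=5,interpolation=cv2.INTER_CUBIC); save('c4.png',a)
```

```text
{'clock': 12.45, 'joints': [0.032, 0.268, -0.151, 1.911, 0.048, 0.966, -1.826], 'position': [0.497, -0.009, 0.214], 'ee_rot': [3.136, -0.179, -0.0], 'force': [0.383, -0.42, 0.52], 'width': -0.0}
[255.74256755 175.55392948]
```

View pics/c4.png

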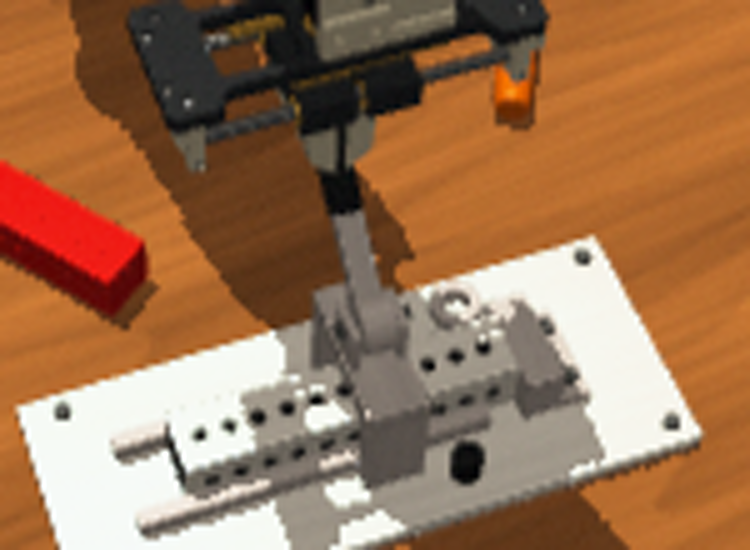

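The lever is moving with the fingertips, which bear on the grip at (342,180). Continuing the arc.

Call:
move_arm(series=[[-0.63,0.07,-0.54,0,0,0],[-0.59,0.07,-0.6,0,0,0]])

```text
clock: 12.7
position: [0.4858, -0.0072, 0.2034]
ee_rot: [-3.136, 0.179, -0.003]
force: [2.0, -0.8, 9.4]
width: 0.005
```

Call:
move_arm(series=[[-0.54,0.06,-0.63,0,0,0],[-0.48,0.05,-0.68,0,0,0]])

```text
clock: 12.9
position: [0.476, -0.006, 0.1908]
ee_rot: [-3.136, 0.179, -0.005]
force: [1.0, 0.3, 9.2]
width: 0.003
```

Call:
move_arm(series=[[-0.43,0.05,-0.71,0,0,0]])

```text
clock: 13.0
position: [0.4715, -0.0055, 0.1835]
ee_rot: [-3.136, 0.179, -0.004]
force: [1.0, -0.1, 6.9]
width: 0.002
```

Call:
move_arm(series=[[-0.37,0.04,-0.75,0,0,0]])

```text
clock: 13.1
position: [0.4677, -0.0051, 0.1758]
ee_rot: [-3.136, 0.179, -0.004]
force: [2.0, -0.2, 4.9]
width: 0.004
```

Call:
move_arm(series=[[-0.3,0.04,-0.77,0,0,0]])

```text
clock: 13.2
position: [0.4645, -0.0048, 0.1679]
ee_rot: [-3.136, 0.179, -0.003]
force: [1.5, -1.5, 2.2]
width: 0.003
```

Call:
move_arm(series=[[-0.12,0.01,-0.4,0,0,0]])

```text
clock: 13.3
position: [0.4627, -0.0047, 0.1633]
ee_rot: [-3.136, 0.179, -0.0]
force: [1.3, -0.1, 1.2]
width: 0.005
```

Call:
move_arm(series=[[-0.12,0.01,-0.4,0,0,0]])

```text
clock: 13.4
position: [0.4615, -0.0046, 0.1594]
ee_rot: [3.136, -0.179, -0.0]
force: [1.0, 0.3, 0.4]
width: 0.01
```

Call:
move_arm(series=[[-0.1,0.01,-0.4,0,0,0]])

```text
clock: 13.5
position: [0.4602, -0.0045, 0.1553]
ee_rot: [3.136, -0.179, -0.001]
force: [-0.2, 0.3, 0.1]
width: 0.005
```

Call:
move_arm(series=[[-0.05,0.0,-0.4,0,0,0],[0,0,0,0,0,0]])

```text
clock: 13.7
position: [0.4594, -0.0046, 0.1511]
ee_rot: [3.136, -0.179, -0.003]
force: [0.5, -0.1, 0.0]
width: 0.006
```

Force fell to zero, so it has probably snapped. I'll lift clear and look.

Call:
move_arm(series=[[0,0,2,0,0,0],[0,0,4,0,0,0],[0,0,4,0,0,0],[-2,0,4,0,0,0],[-4,0,2,0,0,0],[-3,0,0,0,0,0],[0,0,0,0,0,0]])

```text
clock: 14.4
position: [0.3672, -0.0046, 0.3125]
ee_rot: [3.136, -0.179, 0.001]
force: [0.5, -0.7, -0.1]
width: 0.003
```

Run:
```python
from h import *
s=monitor.observe(); print({k:np.round(s[k],3).tolist() for k in('clock','position','force')})
p=np.load('fx.npy')
a,K,R,t=cam('scene')
for ang in(.25,.1,0,-.1,-.2,-.29):
    x=-.125*np.cos(ang); w=[p[0]+np.cos(p[2])*x,p[1]+np.sin(p[2])*x,.114+.125*np.sin(ang)]; q=proj(w,K,R,t); print(ang,np.round((q-[190,150])*5))
a=cv2.resize(a[150:260,190:340],None,fx=5,fy=5,interpolation=cv2.INTER_CUBIC); save('c5.png',a)
```

```text
{'clock': 14.4, 'position': [0.367, -0.005, 0.313], 'force': [0.517, -0.683, -0.135]}
0.25 [293. 118.]
0.1 [291. 134.]
0 [291. 147.]
-0.1 [291. 161.]
-0.2 [292. 176.]
-0.29 [294. 191.]
```

View pics/c5.png

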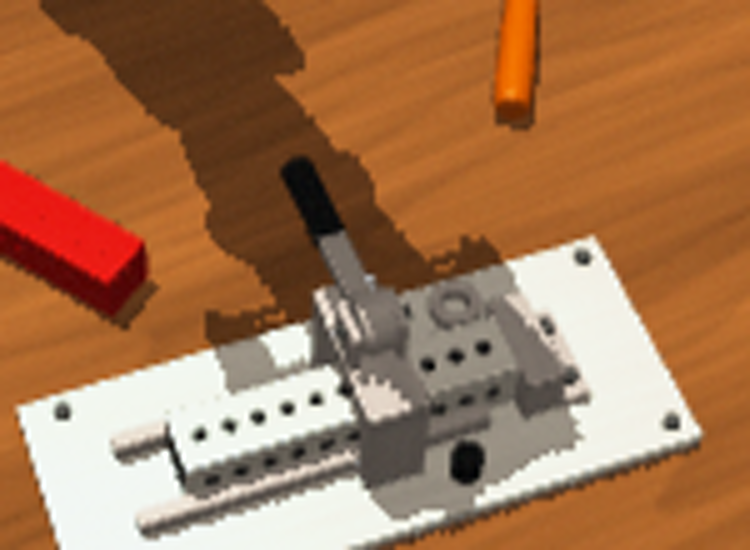

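```bash
python3 -c "
from h import *
print(workorder.sign_off())"
```

```text
the job is handed in; nothing more can be done
None
```

The beam is home against the end stop, the clamp lever is snapped closed, and I handed the job in at about 14.4 s of the 64 s allowed.

- **Beam:** I pushed it about 46 mm along the channel at 2–4 N. It then came up hard against the stop and I stopped at 10 N. The picture showed its end on the stop face, and it looked unmoved after the clamping.
- **Lever:** I swung it down with closed fingers, at about 9.5 N at most. The force fell to zero past centre and it snapped shut by itself. The last picture puts the handle about 0.1 rad below level. That matches fully closed for its measured start of about 1.3 rad above level.
- **Bystanders:** The collar, the spacer and the nearby red bar and screwdriver looked unmoved in the last picture, with the gripper well clear of everything. I did not look again at the wheel, motor, bracket, wrench and the other red bars. The arm did not work near them.

**Disagreement and limits:** The two cameras put the fixture about 8 mm apart in x. I used the average and relied on touch for the contacts. I did not press the closed lever again to feel its stop, and the pin's position can't be read, so "fully home" and "fully closed" rest on force and pictures.

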